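Break the lid stay and close the green lock chest

TASK

The green parts chest is done with: press the orange thumb roll at the knee of its locked folding lid stay to break the stay, while the lid still stands up. Then lower the green lid gently, without letting it slam, until it is fully closed. Leave the blue chest open as it stands, with its stay locked.

Things in the scene. Friction and masses are not known exactly. Their poses are not given: they have to be found in the camera images.
- green_chest: Green steel chest, 170 mm deep (x), 160 wide (y), 110 high, walls 4, fixed to the desk; padlocks in it. Origin: centre of underside; x from front (robot side) to back, y left, z up. Lid hinge: along y through x=+85, z=112 mm. Lid stay: two flat steel links inside the right wall; the lower turns on a wall pivot at x=-70, z=90, the upper goes from the knee to the lid, 65 mm from the hinge.
- green_lid (a joint): Lid angle, rad: 0 open (start, leaning 6 degrees back of upright), grows as the lid comes forward and down, 1.675 fully closed (flat). Flat green lid 10 mm thick, 164 wide, 175 from hinge axis to free edge; the hinge axis lies in its inner face. Open, its edge is 286 mm above the desk; shut, its top is at 122. Stiff hinge (0.4 N m): stays where left; push its rear face near the edge with a few N.
- green_pad (a point): Centre of the orange thumb roll at the knee of the green chest's stay: level cylinder 20 mm thick, 24 long along chest y; at the start at chest x=-9, y=-54, z=133 mm, 95 mm before the lid. Locked 6 mm over centre: the lid cannot come down till it is pressed. It moves down and some way back, circling the wall pivot, under 3 to 6 N, and stays where left; broken once 15 mm lower.
- blue_pad (a point): Centre of the same orange thumb roll on the lid stay of the blue chest, a twin of the green one with lock cylinders in it. It must stay where it is; it moves if that stay is broken or that lid lowered.

How it is judged (in metres and radians):
On the way:
1. the green chest's stay is broken (its thumb roll pressed down by at least 15 mm) while its lid still stands up (less than 0.5 rad forward) (z of green_pad in the frame of green_chest below 0.118 m and value of joint green_lid below 0.5 rad), for 0.1 s.
At the end, for the whole second after the job is handed in: The green lid is closed (within 0.08 rad, about 15 mm at its front edge) and at rest; the blue chest's thumb roll is within 10 mm of where it was, its lid up (value of joint green_lid above 1.595 rad and velocity of joint green_lid below 0.05 rad/s and distance of blue_pad from where it was at the start of the episode below 0.01 m); the robot touches nothing.
It fails at once if the green lid slams (falls or is swung forward faster than 2.5 rad/s) (velocity of joint green_lid above 2.5 rad/s).
It fails at once if the blue chest's stay is broken or its lid lowered (its thumb roll moves more than 15 mm) (distance of blue_pad from where it was at the start of the episode above 0.015 m).
It also fails if it takes over 42 s, if anything falls off the work surface, if the arm or the gripper's body presses on something with over 40 N, if the wrist force passes 120 N, or if a joint passes its speed limit or range.

ROBOT

A 6-joint arm with a two-finger parallel gripper is mounted at the origin on a cart in front of the work surface, level with it; the furniture and walls round the work are solid. World frame = base frame: x ahead of the robot, y to its left, z up, the work surface at z = 0. Lengths are in mm, angles in rad, forces in N, time in s.
With the tool pointing down it reaches from about 275 to 750 mm from the base axis. Payload 10.2 kg.
Tool frame: the origin (TCP) lies where the fingers leave the gripper's body, on its centre line; the fingertips stand 64 mm ahead of it and the grasp point (between the pads) lies 45 mm ahead of it (ctrl.hold_point_z is the z of the grasp point in the tool frame, in mm); z points along the fingers, y is the direction in which the jaws open and shut (so a half turn about z gives the same grasp; the last joint's range is limited). The gripper opens to 88 mm and grips with 3 to 60 N. Pads are 18 mm wide; open, the fingers measure 123 mm over their backs; the gripper's body (75 mm by 187 mm) begins 45 mm behind the grasp point.
Start: joints at [-0.223, 0.313, 1.498, -0, 1.331, -0.223], TCP at [525.006, -0.014, 302.72] pointing down, gripper open.
Joint ranges: [-2.94, 2.94], [-0.97, 2.17], [0.19, 2.56], [-1.23, 4.37], [0.02, 3.11], [-2.88, 2.88]. Speed limits (rad/s): [2.39, 2.39, 3.01, 3.14, 3.14, 3.14].

INTERFACE

Orientations are given as [roll, pitch, yaw] about the fixed x, y, z axes, in that order (R = Rz(yaw) Ry(pitch) Rx(roll)).
In Python, from workcell import ctrl gives the robot as it stands.
- The arm moves only by the tool play_rows, never from a script. Its argument "plan" is one flat list of numbers, 7 for each row, row after row: the shift along the tool's x, y, z in mm, then the turn, a rotation vector about the tool's x, y, z in rad, then the opening, from 0 (shut) to 1 (fully open). In form: [x, y, z, wx, wy, wz, gripper, x, y, z, wx, wy, wz, gripper, ...]. A call has 1 to 12 rows; each row is the pose to reach, as a shift and turn from the pose commanded when the call began, along the tool's axes at that moment; what a row does not reach only later rows make up. A row lasts 1/8 s, in which the tool goes at most 62.5 mm and 10.7 degrees, less where a joint would pass 70% of its speed; a pose out of reach is approached as far as the arm can. A call with a gripper value outside its range is refused whole. The fingers move at their own pace and stop on an object; the grip force is fixed at half the most. Time passes only in rows, so rows that repeat a pose let the fingers close. It gives the time, the measured TCP pose, the force and the opening at its end, in the units of the state.
- ctrl.get_obs(): the state, without advancing time (a new reading comes with each control period).
- ctrl.grab_frame(name): name is "scene" or "side" or "wrist"; returns a dict with "color" (480x640x3 uint8, red, green, blue), "K" (3x3 intrinsics, pixels), "eye" and "orientation" of the camera in the world. Camera axes: x right, y up, looking along -z (the intrinsics and any distortion apply to the point x, -y, -z); pixel columns grow to the right and rows downward; lengths in mm; the calibration is good to about 2 mm. A picture is of the moment at which its call begins. There is no depth.
- ctrl.finish_job(): hands the job in, once; it reports no verdict.
The state is a dict: "time_s": time; "qpos": joint angles; "joint_vel": joint speeds; "joint_efforts": joint torques, N m; "ee_pos": TCP position; "eef_rot": TCP orientation; "wrist_force": force on the tool from outside, world axes, zero at the start; "moment": the same for the moment, N m; "opening": opening from 0.0 (shut) to 1.0 (fully open).
Only numpy, scipy, OpenCV 4.12 (cv2) and the standard library are available. Lean on these libraries where they do the work, as an engineer would, in place of code of your own. Each camera call takes 0.05 s, during which the arm holds its last target.

## Working session

There is one attempt and no reset: what is moved stays moved. The work goes in short steps, Python scripts to look and compute and a tool call to move; the robot and the scene stay as the last step left them, time stands still between calls to the robot, and variables do not carry over. Pictures are saved under pics/ and viewed, and the job is handed in when it is done.

Besides the shell and the picture viewer there is one more tool, called after "Request:" as a command line: name --argument value ..., lists and objects as JSON in quotes. play_rows: Moves the arm, as the interface text tells. Its arguments: {"type":"object","properties":{"plan":{"type":"array"}},"required":["plan"]}

```bash
mkdir -p pics
python3 - <<'E'
from workcell import ctrl
import cv2
o=ctrl.get_obs(); print(o)
for n in ["scene","side","wrist"]:
    f=ctrl.grab_frame(n); cv2.imwrite(f"pics/{n}0.png",f["color"][:,:,::-1]); print(n,f["K"],f["eye"],f["orientation"],f.keys())
E
```

```text
{'time_s': 0.0, 'qpos': array([-2.23389574e-01,  3.13426277e-01,  1.49840599e+00,  1.43418625e-05,
        1.33097927e+00, -2.23410812e-01]), 'joint_vel': array([-0.00067103,  0.00239774,  0.00130957, -0.0006183 , -0.00128839,
        0.00019633]), 'joint_efforts': array([-1.80187753e-04, -4.02218950e+01, -2.52264959e+01,  6.94810320e-02,
        3.53677373e-02, -8.52248218e-05]), 'ee_pos': array([5.24844735e+02, 3.12082274e-02, 3.02184859e+02]), 'eef_rot': array([-3.14040715e+00, -2.83633344e-04,  1.57081398e+00]), 'wrist_force': array([-0.4606392 ,  0.67703342, -0.30710573]), 'moment': array([-0.01987382, -0.03478713,  0.05309156]), 'opening': 1.0026583935097602}
scene [[555.7567957    0.         321.99652522]
 [  0.         555.7567957  240.46550902]
 [  0.           0.           1.        ]] [ -43.17341943 -713.05252349  576.89067861] [ 1.02345915e+00 -8.13437046e-04 -8.47350896e-01] dict_keys(['color', 'K', 'eye', 'orientation'])
side [[618.25545049   0.         328.45382842]
 [  0.         618.25545049 232.69154676]
 [  0.           0.           1.        ]] [ 481.08809407 -978.87455342  806.27039552] [ 0.820182   -0.02093095 -0.05677544] dict_keys(['color', 'K', 'eye', 'orientation'])
wrist [[403.98089438   0.         318.65676371]
 [  0.         403.98089438 235.52411946]
 [  0.           0.           1.        ]] [522.9516599   68.76420759 384.59910408] [-2.71414657e-01  1.57198115e-03  6.41802397e-05] dict_keys(['color', 'K', 'eye', 'orientation'])
```

View pics/scene0.png

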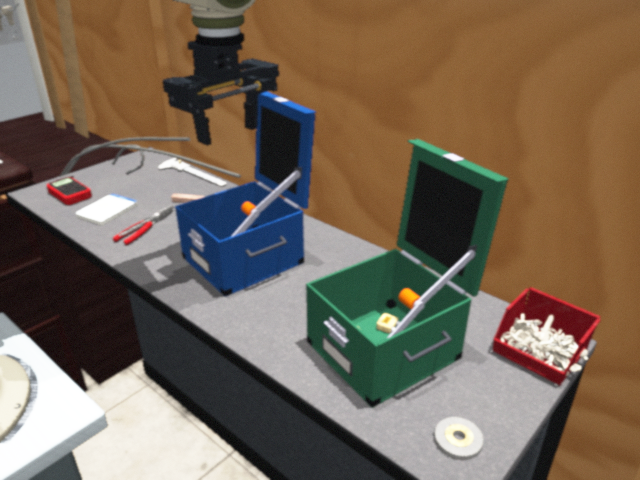

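View pics/side0.png

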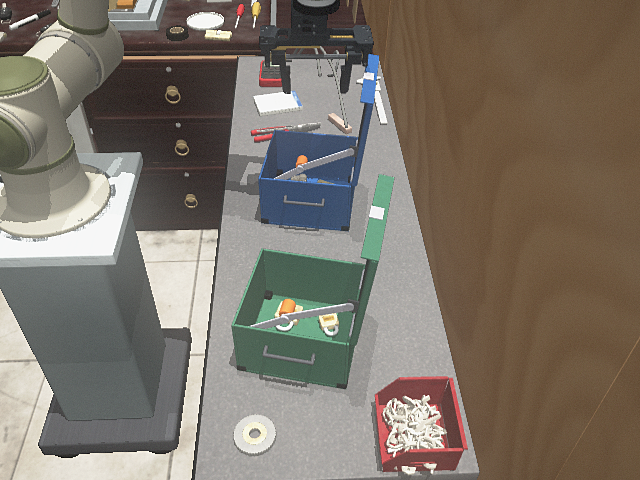

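View pics/wrist0.png

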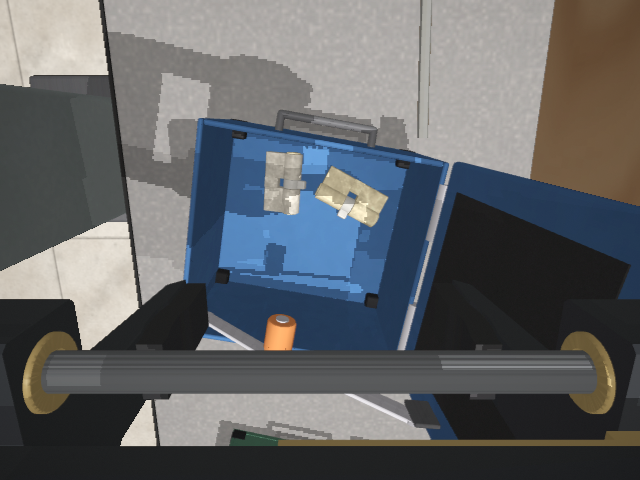

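```bash
cat > h.py <<'E'
import numpy as np, cv2
from scipy.spatial.transform import Rotation as R
from scipy.optimize import least_squares
def ray(f,u,v):
    K=f["K"]; d=np.array([(u-K[0,2])/K[0,0],-(v-K[1,2])/K[1,1],-1.])
    d=R.from_euler('xyz',f["orientation"]).as_matrix()@d
    return np.array(f["eye"]),d/np.linalg.norm(d)
def proj(f,p):
    c=R.from_euler('xyz',f["orientation"]).as_matrix().T@(np.array(p)-f["eye"])
    K=f["K"]; return np.array([K[0,2]+K[0,0]*c[0]/-c[2],K[1,2]-K[1,1]*c[1]/-c[2]])
def onz(f,u,v,z):
    e,d=ray(f,u,v); return e+d*(z-e[2])/d[2]
def tri(obs):
    A=np.zeros((3,3));b=np.zeros(3);L=[ray(f,*p) for f,p in obs]
    for e,d in L:
        P=np.eye(3)-np.outer(d,d);A+=P;b+=P@e
    x=np.linalg.solve(A,b); return x,[np.linalg.norm((np.eye(3)-np.outer(d,d))@(x-e)) for e,d in L]
E
python3 - <<'E'
import cv2
s=cv2.imread("pics/scene0.png")[130:410,290:520]; cv2.imwrite("pics/s_c.png",cv2.resize(s,None,fx=2.6,fy=2.1,interpolation=cv2.INTER_CUBIC))
s=cv2.imread("pics/side0.png")[165:395,220:410]; cv2.imwrite("pics/d_c.png",cv2.resize(s,None,fx=2.5,fy=2.5,interpolation=cv2.INTER_CUBIC))
E
```

```text
(no output)
```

View pics/s_c.png

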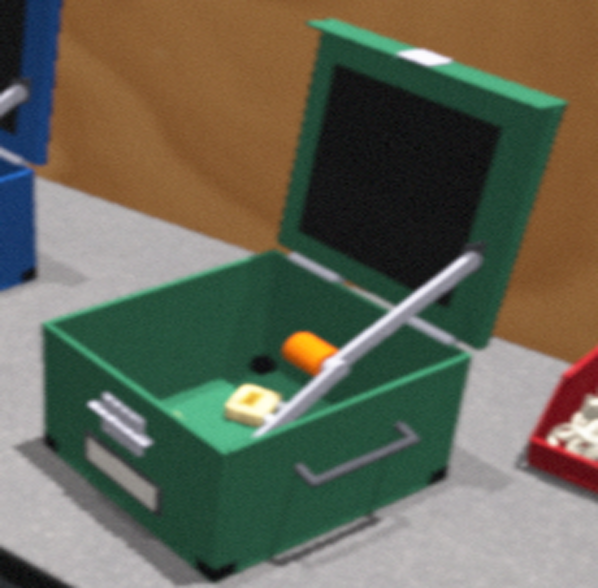

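View pics/d_c.png

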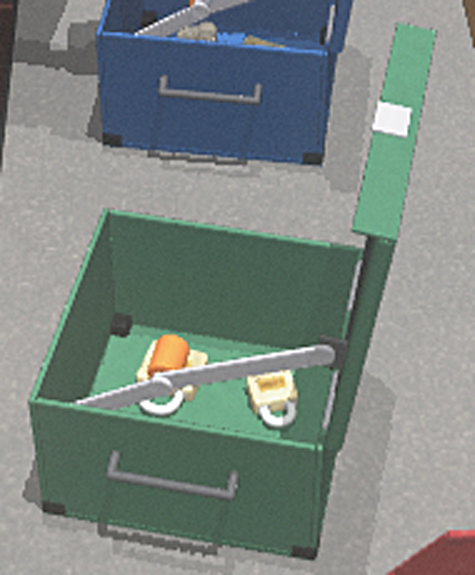

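Run:
```python
from workcell import ctrl
from h import *
S=ctrl.grab_frame("scene");D=ctrl.grab_frame("side")
np.set_printoptions(precision=1,suppress=True)
C={'FL':((308.5,284.8),(263.2,249.8)),'FR':((376.5,345.2),(232.8,326.2)),'BR':((470,299),(349.2,343)),'BL':((396.9,250.5),(364.8,263.4))}
loc={'FL':(-85,80),'FR':(-85,-80),'BR':(85,-80),'BL':(85,80)}
P=[];Lc=[]
for k,(a,b) in C.items():
    p=tri([(S,a),(D,b)]); print(k,*p,onz(S,*a,110)[:2],onz(D,*b,110)[:2])
    P+= [(onz(S,*a,110)[:2]+onz(D,*b,110)[:2])/2]; Lc+=[loc[k]]
P=np.array(P);Lc=np.array(Lc,float)
r=least_squares(lambda q:(P-(np.array([[np.cos(q[2]),-np.sin(q[2])],[np.sin(q[2]),np.cos(q[2])]])@Lc.T).T-q[:2]).ravel(),[500,-300,0])
print("chest",r.x,r.fun)
np.save("chest.npy",r.x)
c,s=np.cos(r.x[2]),np.sin(r.x[2])
T=lambda p:np.array([r.x[0]+c*p[0]-s*p[1],r.x[1]+s*p[0]+c*p[1],p[2]])
def cent(f,box):
    im=cv2.cvtColor(f["color"],cv2.COLOR_RGB2HSV); m=cv2.inRange(im,(5,180,150),(20,255,255)); k=np.zeros_like(m);x0,y0,x1,y1=box;k[y0:y1,x0:x1]=m[y0:y1,x0:x1]
    v,u=np.nonzero(k);return u.mean(),v.mean(),u.min(),u.max(),v.min(),v.max()
a=cent(S,(390,280,430,320));b=cent(D,(270,290,305,325));print(a,b)
print("pad tri",tri([(S,a[:2]),(D,b[:2])]),"expected",T((-9,-54,133)),proj(S,T((-9,-54,133))),proj(D,T((-9,-54,133))))
for k in [(103,80),(103,-80)]:pass
print("lid edge",tri([(S,(410,141.4)),(D,(378.8,174.6))]),tri([(S,(507.7,179)),(D,(360.8,257))]))
print(T((103,82,286)),T((103,-82,286)))
```

```text
FL [ 431.2 -268.3  106.7] [np.float64(0.6441435101945201), np.float64(0.644143510194584)] [ 427.4 -272.3] [ 431.4 -270.7]
FR [ 391.4 -420.4  107.7] [np.float64(0.86753027676046), np.float64(0.8675302767604854)] [ 389.8 -420.8] [ 391.6 -423.3]
BR [ 554.1 -458.9  107.8] [np.float64(1.053392323993859), np.float64(1.0533923239938874)] [ 550.3 -461.3] [ 554.1 -459.3]
BL [ 590.8 -309.6  108.9] [np.float64(2.765788562329077), np.float64(2.765788562329105)] [ 586.5 -314.2] [ 591.1 -306.8]
chest [ 490.3 -366.1   -0.2] [ 2.6 -3.4  2.1  1.5 -1.6  3.7 -3.1 -1.9]
(np.float64(407.448087431694), np.float64(296.9672131147541), np.int64(399), np.int64(418), np.int64(288), np.int64(307)) (np.float64(284.8888888888889), np.float64(309.6666666666667), np.int64(279), np.int64(292), np.int64(302), np.int64(314))
pad tri (array([ 466.1, -414. ,  135.1]), [np.float64(2.252572390165299), np.float64(2.2525723901652035)]) expected [ 468.7 -416.4  133. ] [410.8 299.6] [286.9 310.3]
lid edge (array([ 599. , -312. ,  287.7]), [np.float64(1.2169854906840762), np.float64(1.2169854906840332)]) (array([ 557.9, -477.6,  295.3]), [np.float64(1.7144554132977532), np.float64(1.7144554132977188)])
[ 609.8 -311.   286. ] [ 570.8 -470.3  286. ]
```

Run:
```python
from workcell import ctrl
from h import *
S=ctrl.grab_frame("scene");D=ctrl.grab_frame("side")
np.set_printoptions(precision=3,suppress=True)
print(np.load("chest.npy"))
for p in [(378,40),(398,140),(440,330),(476,470)]: print("deskback",onz(D,*p,0))
for p in [(280,131),(263,182)]: print("blue front rim",onz(D,*p,110))
for p in [(378,58),(362,100)]: print("blue lid top",onz(D,*p,286))
```

```text
[ 490.274 -366.086   -0.241]
deskback [736.019 691.51    0.   ]
deskback [723.748 188.33    0.   ]
deskback [ 717.056 -357.094    0.   ]
deskback [ 721.032 -596.59     0.   ]
blue front rim [458.065  66.635 110.   ]
blue front rim [427.541 -96.343 110.   ]
blue lid top [637.449  28.752 286.   ]
blue lid top [ 595.23  -112.358  286.   ]
```

Request:
play_rows --plan '[0,0,-50,0,0,0,0,0,0,-90,0,0,0,0,-50,-5,-100,0,0,-0.17,0,-100,-15,-100,0,0,-0.34,0,-150,-25,-100,0,0,-0.51,0,-200,-30,-100,0,0,-0.68,0,-250,-40,-100,0,0,-0.85,0,-300,-45,-100,0,0,-1.02,0,-350,-50,-100,0,0,-1.19,0,-412,-58,-80,0,0,-1.33,0,-412,-58,-40,0,0,-1.33,0,-412,-58,-20,0,0,-1.33,0]'

```text
time_s: 1.85
ee_pos: [466.4, -412.5, 319.9]
eef_rot: [3.139, -0.003, 2.9]
wrist_force: [0.0, 0.4, 0.4]
opening: 0.007
```

Run:
```python
from workcell import ctrl
from h import *
import json
for n in ["wrist","side"]:
    f=ctrl.grab_frame(n); cv2.imwrite(f"pics/{n}1.png",f["color"][:,:,::-1])
    print(n,f["eye"],f["orientation"])
    q=np.load("chest.npy");c,s=np.cos(q[2]),np.sin(q[2])
    T=lambda p:np.array([q[0]+c*p[0]-s*p[1],q[1]+s*p[0]+c*p[1],p[2]])
    im=cv2.cvtColor(f["color"],cv2.COLOR_RGB2HSV); m=cv2.inRange(im,(5,180,120),(20,255,255))
    nn,l,st,ce=cv2.connectedComponentsWithStats(m)
    for i in range(1,nn):
        if st[i,4]>40: print(n,st[i],ce[i],onz(f,*ce[i],136))
    print("exp",T((-9,-54,133)),proj(f,T((-9,-54,133))))
```

```text
wrist [ 397.78154382 -396.3163788   402.46400827] [-0.26811308 -0.00181613  1.32876637]
exp [ 468.66840422 -416.38758196  133.        ] [314.33861068 234.97107918]
side [ 481.08809407 -978.87455342  806.27039552] [ 0.820182   -0.02093095 -0.05677544]
exp [ 468.66840422 -416.38758196  133.        ] [286.88836733 310.26421598]
```

View pics/wrist1.png

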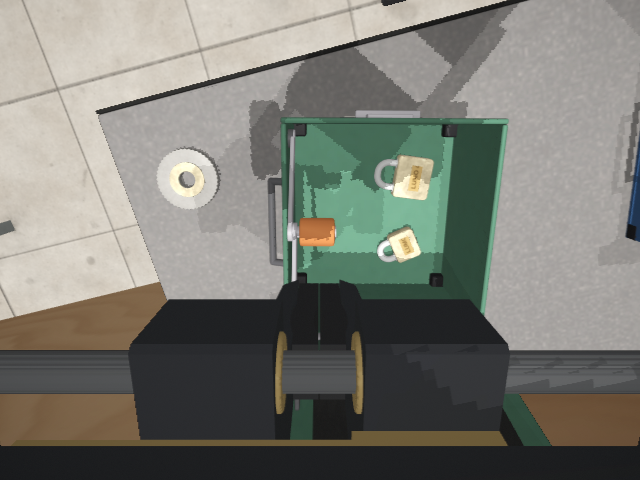

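View pics/side1.png

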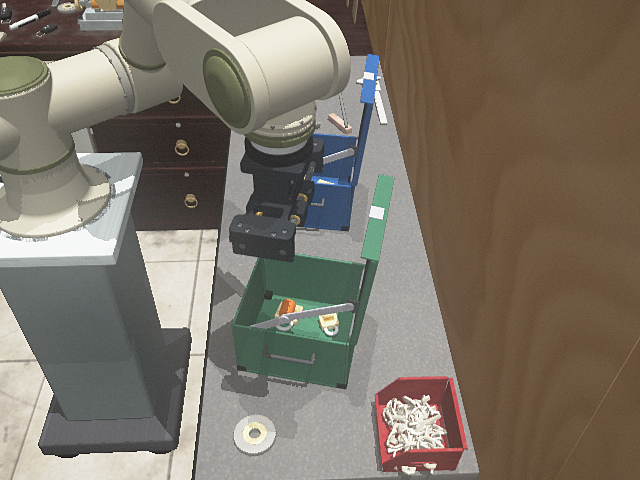

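Request:
play_rows --plan '[-1,3,50,0,0,0,0,-1,3,90,0,0,0,0,-1,3,106,0,0,0,0,-1,3,110,0,0,0,0,-2,3,113,0,0,0,0,-4,3,117,0,0,0,0,-5,3,120,0,0,0,0,-7,3,123,0,0,0,0,-7,3,123,0,0,0,0]'

```text
time_s: 3.08
ee_pos: [475.6, -411.3, 201.3]
eef_rot: [-3.139, 0.004, 2.901]
wrist_force: [3.8, -1.0, 4.8]
opening: 0.003
```

Request:
play_rows --plan '[0,0,5,0,0,0,0,-1,0,9,0,0,0,0,-2,0,13,0,0,0,0,-2,0,17,0,0,0,0,-3,0,20,0,0,0,0,-3,0,20,0,0,0,0]'

```text
time_s: 3.82
ee_pos: [479.1, -412.3, 182.0]
eef_rot: [-3.138, 0.007, 2.901]
wrist_force: [5.9, -1.9, 8.8]
opening: 0.006
```

Run:
```python
from workcell import ctrl
from h import *
print(ctrl.get_obs()["ee_pos"])
for n in ["wrist","side","scene"]:
    f=ctrl.grab_frame(n); cv2.imwrite(f"pics/{n}2.png",f["color"][:,:,::-1])
```

```text
[ 479.06019694 -412.29829084  182.04545988]
```

View pics/wrist2.png

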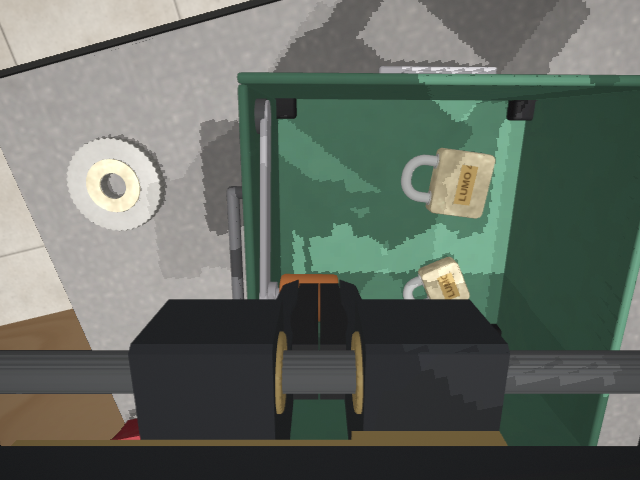

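View pics/side2.png

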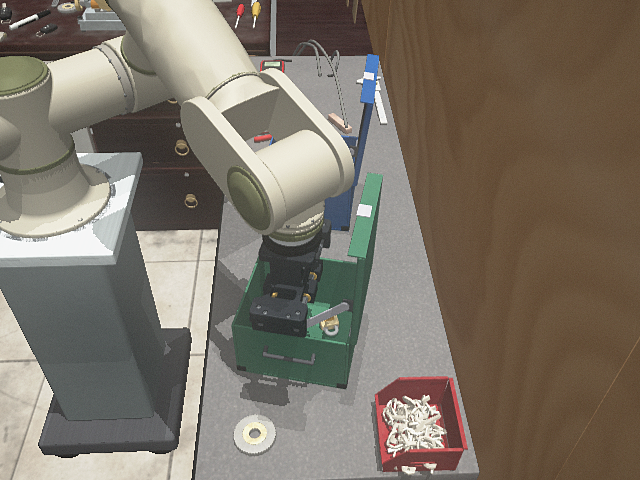

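View pics/scene2.png

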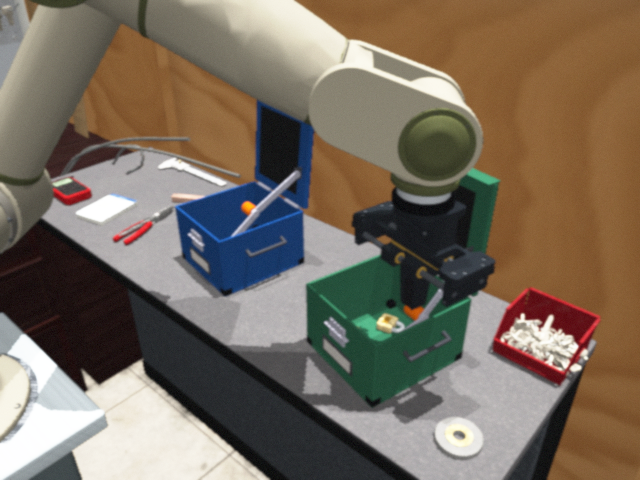

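Request:
play_rows --plan '[0,0,4,0,0,0,0,0,0,8,0,0,0,0,0,0,8,0,0,0,0,0,0,-20,0,0,0,0,0,0,-80,0,0,0,0,0,0,-140,0,0,0,0,0,0,-180,0,0,0,0]'

```text
time_s: 4.85
ee_pos: [477.3, -411.4, 363.0]
eef_rot: [-3.14, 0.002, 2.901]
wrist_force: [0.5, -0.3, -0.5]
opening: 0.005
```

Run:
```python
from workcell import ctrl
from h import *
np.set_printoptions(precision=3,suppress=True)
print(ctrl.get_obs()["ee_pos"])
F={}
for n in ["wrist","side","scene"]:
    F[n]=f=ctrl.grab_frame(n); cv2.imwrite(f"pics/{n}3.png",f["color"][:,:,::-1])
cv2.imwrite("pics/s3c.png",cv2.resize(F["side"]["color"][150:400,200:420,::-1],None,fx=2.4,fy=2.4,interpolation=cv2.INTER_CUBIC))
```

```text
[ 477.315 -411.377  363.01 ]
```

View pics/s3c.png

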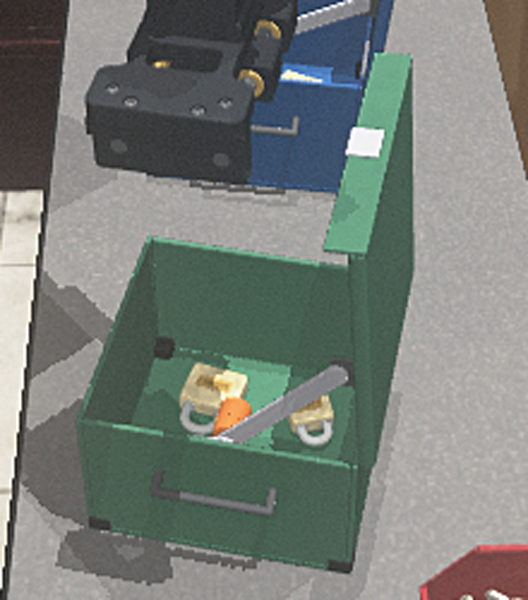

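View pics/wrist3.png

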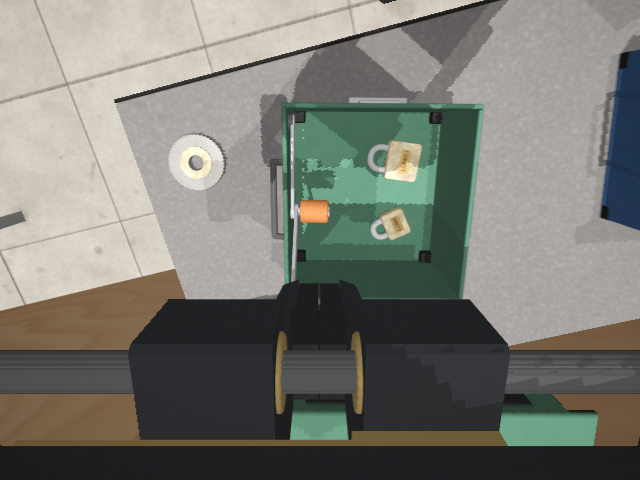

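View pics/scene3.png

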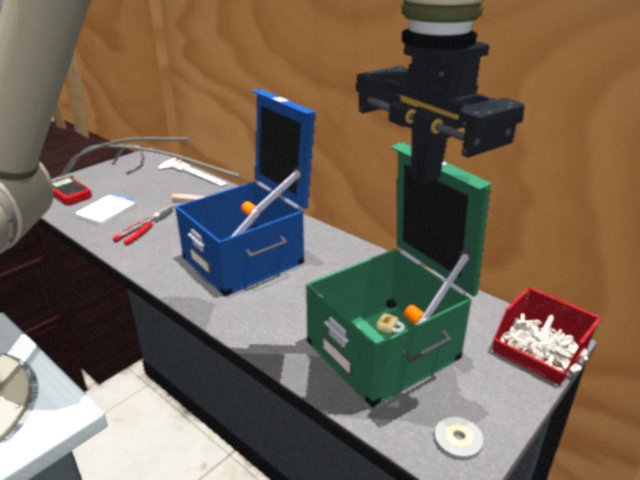

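Run:
```python
from workcell import ctrl
from h import *
np.set_printoptions(precision=1,suppress=True)
S=ctrl.grab_frame("scene");D=ctrl.grab_frame("side")
q=np.load("chest.npy");c,s=np.cos(q[2]),np.sin(q[2])
inv=lambda w:np.array([c*(w[0]-q[0])+s*(w[1]-q[1]),-s*(w[0]-q[0])+c*(w[1]-q[1]),w[2]])
T=lambda p:np.array([q[0]+c*p[0]-s*p[1],q[1]+s*p[0]+c*p[1],p[2]])
p=tri([(S,(414,314)),(D,(297.5,322.9))]);print("pad",inv(p[0]),p[1])
for n,u in [("nl",(335.4,252.9)),("nr",(354.2,255.4)),("fl",(356.3,172.1)),("fr",(371.7,172.9))]:
    print(n,[inv(onz(D,*u,z)) for z in (290,280)])
# predicted lid edge: inner & outer edge corners for lid angle a (0=open)
for a in (0,0.1,0.15,0.2,.25,.3):
    th=np.pi/2+np.radians(6)-a   # direction angle from +x? lean back => +x
    d=np.array([-np.cos(th),np.sin(th)]); n=np.array([d[1],-d[0]])
    pts=[]
    for y in (-82,82):
        for t in (0,10):
            e=np.array([85,112])+175*d+t*n; pts.append(T((e[0],y,e[1])))
    print(a,[proj(D,x) for x in pts],[proj(S,x) for x in pts][:])
cv2.imwrite("pics/sc3.png",cv2.resize(S["color"][130:410,290:520,::-1],None,fx=2.6,fy=2.1,interpolation=cv2.INTER_CUBIC))
```

```text
pad [  4.6 -48.8 100.4] [np.float64(0.9500443417223395), np.float64(0.9500443417222412)]
nl [array([ 61. , -83.9, 290. ]), array([ 59.5, -73.9, 280. ])]
nr [array([ 83.4, -83.5, 290. ]), array([ 82.4, -73.5, 280. ])]
fl [array([ 61.6,  76.4, 290. ]), array([ 60.2,  89.5, 280. ])]
fr [array([ 82.6,  79.1, 290. ]), array([ 81.5,  92.2, 280. ])]
0 [array([370.8, 259.3]), array([379.1, 261.2]), array([386.7, 175.9]), array([393.9, 177.4])] [array([504.9, 179.6]), array([510.1, 178.4]), array([413.3, 139.4]), array([418.4, 138.7])]
0.1 [array([356.3, 256.6]), array([364.6, 257.9]), array([374.2, 173.7]), array([381.4, 174.6])] [array([495.5, 182.4]), array([501. , 180.4]), array([404.2, 141.3]), array([409.5, 139.9])]
0.15 [array([349. , 255.7]), array([357.3, 256.6]), array([367.9, 173. ]), array([375.1, 173.6])] [array([490.7, 184.3]), array([496.3, 181.9]), array([399.6, 142.8]), array([404.9, 141. ])]
0.2 [array([341.7, 255. ]), array([350. , 255.6]), array([361.6, 172.5]), array([368.8, 172.9])] [array([485.7, 186.5]), array([491.4, 183.8]), array([394.9, 144.5]), array([400.2, 142.3])]
0.25 [array([334.5, 254.5]), array([342.7, 254.9]), array([355.3, 172.3]), array([362.4, 172.4])] [array([480.6, 189.2]), array([486.4, 186. ]), array([390.1, 146.5]), array([395.5, 144. ])]
0.3 [array([327.3, 254.4]), array([335.5, 254.4]), array([349.1, 172.4]), array([356.2, 172.2])] [array([475.4, 192.1]), array([481.3, 188.6]), array([385.3, 148.8]), array([390.8, 146. ])]
```

View pics/sc3.png

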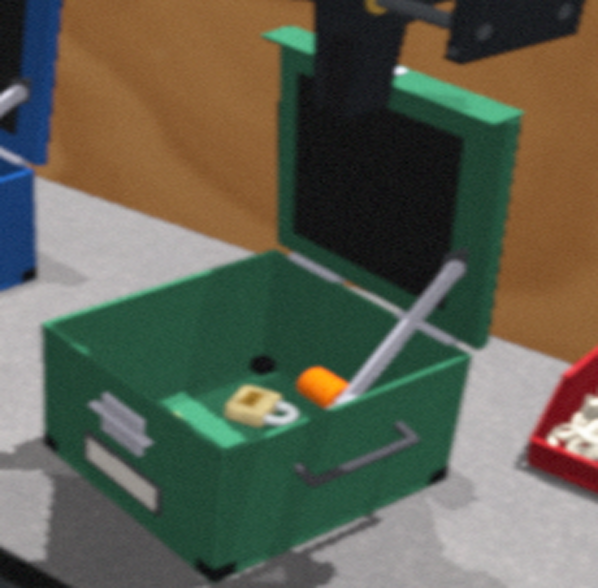

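Request:
play_rows --plan '[0,0,-35,0,0,0,0,-40,20,-35,0,0,0,0,-90,47,-35,0,0,0,0,-117,47,-30,0,0,0,0,-117,47,0,0,0,0,0,-117,47,29,0,0,0,0,-117,47,29,0,0,0,0]'

```text
time_s: 5.98
ee_pos: [601.9, -393.5, 326.9]
eef_rot: [3.138, -0.007, 2.901]
wrist_force: [0.1, 0.6, -0.1]
opening: 0.003
```

```bash
cat >> h.py <<'E'
q=np.load("chest.npy");c,s=np.cos(q[2]),np.sin(q[2])
inv=lambda w:np.array([c*(w[0]-q[0])+s*(w[1]-q[1]),-s*(w[0]-q[0])+c*(w[1]-q[1]),w[2]])
T=lambda p:np.array([q[0]+c*p[0]-s*p[1],q[1]+s*p[0]+c*p[1],p[2]])
E
python3 - <<'E'
from workcell import ctrl
from h import *
np.set_printoptions(precision=1,suppress=True)
o=ctrl.get_obs();print(o["ee_pos"],inv(o["ee_pos"]),o["qpos"],o["wrist_force"])
f=ctrl.grab_frame("side"); cv2.imwrite("pics/s4c.png",cv2.resize(f["color"][60:400,180:450,::-1],None,fx=1.75,fy=1.75,interpolation=cv2.INTER_CUBIC))
r=160
for a in np.arange(.15,1.70,.05):
    th=np.pi/2+np.radians(6)-a; d=np.array([-np.cos(th),np.sin(th)]);n=np.array([d[1],-d[0]])
    p=np.array([85,112])+r*d+10*n; print(f"{a:.3f}: tool x {p[0]+9:.1f} TCPz {p[1]+64:.1f}")
E
```

```text
[ 601.9 -393.5  326.9] [115.   -0.  326.9] [-0.7  0.8  0.7 -0.   1.7 -2.1] [ 0.1  0.6 -0.1]
0.150: tool x 96.7 TCPz 336.3
0.200: tool x 88.7 TCPz 336.2
0.250: tool x 80.7 TCPz 335.8
0.300: tool x 72.8 TCPz 334.9
0.350: tool x 64.8 TCPz 333.6
0.400: tool x 57.0 TCPz 332.0
0.450: tool x 49.3 TCPz 329.9
0.500: tool x 41.6 TCPz 327.5
0.550: tool x 34.1 TCPz 324.7
0.600: tool x 26.8 TCPz 321.5
0.650: tool x 19.6 TCPz 318.0
0.700: tool x 12.6 TCPz 314.1
0.750: tool x 5.8 TCPz 309.8
0.800: tool x -0.8 TCPz 305.3
0.850: tool x -7.2 TCPz 300.4
0.900: tool x -13.2 TCPz 295.2
0.950: tool x -19.1 TCPz 289.6
1.000: tool x -24.6 TCPz 283.9
1.050: tool x -29.9 TCPz 277.8
1.100: tool x -34.8 TCPz 271.5
1.150: tool x -39.4 TCPz 264.9
1.200: tool x -43.7 TCPz 258.1
1.250: tool x -47.6 TCPz 251.2
1.300: tool x -51.2 TCPz 244.0
1.350: tool x -54.4 TCPz 236.6
1.400: tool x -57.2 TCPz 229.1
1.450: tool x -59.7 TCPz 221.5
1.500: tool x -61.8 TCPz 213.8
1.550: tool x -63.5 TCPz 206.0
1.600: tool x -64.8 TCPz 198.0
1.650: tool x -65.7 TCPz 190.1
```

View pics/s4c.png

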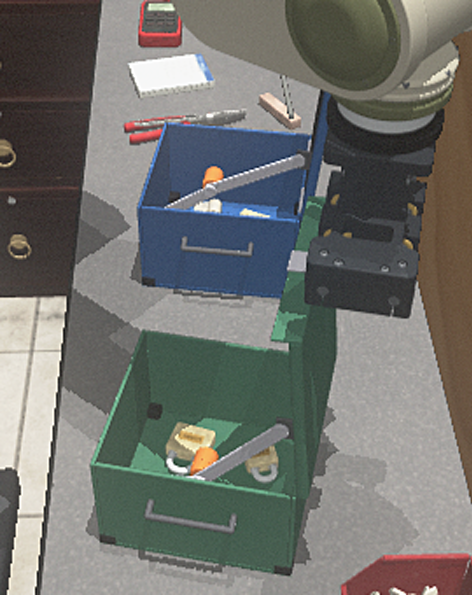

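Request:
play_rows --plan '[10,0,0,0,0,0,0,19,0,0,0,0,0,0,27,0,0,0,0,0,0,35,0,0,0,0,0,0,43,0,0,0,0,0,0,51,0,0,0,0,0,0,58,0,0,0,0,0,0,66,0,0,0,0,0,0,74,0,1,0,0,0,0,81,0,3,0,0,0,0,88,0,6,0,0,0,0,95,0,9,0,0,0,0]'

```text
time_s: 7.52
ee_pos: [509.5, -370.9, 321.6]
eef_rot: [-3.142, 0.0, 2.901]
wrist_force: [3.5, -0.6, -0.5]
opening: 0.008
```

Run:
```python
from workcell import ctrl
from h import *
np.set_printoptions(precision=1,suppress=True)
o=ctrl.get_obs();print(o["ee_pos"],inv(o["ee_pos"]),o["qpos"],o["wrist_force"])
f=ctrl.grab_frame("side"); cv2.imwrite("pics/s5c.png",cv2.resize(f["color"][60:400,180:450,::-1],None,fx=1.75,fy=1.75,interpolation=cv2.INTER_CUBIC))
```

```text
[ 509.5 -370.9  321.6] [ 19.9  -0.1 321.6] [-0.8  0.5  1.1 -0.   1.5 -2.1] [ 3.5 -0.6 -0.5]
```

View pics/s5c.png

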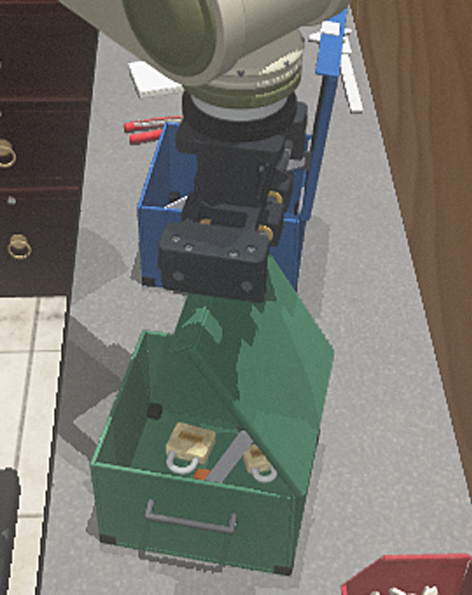

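Request:
play_rows --plan '[7,0,6,0,0,0,0,14,0,10,0,0,0,0,21,0,15,0,0,0,0,27,0,20,0,0,0,0,33,0,25,0,0,0,0,39,0,30,0,0,0,0,45,0,36,0,0,0,0,50,0,42,0,0,0,0,55,0,49,0,0,0,0,59,0,55,0,0,0,0,64,0,62,0,0,0,0,68,0,69,0,0,0,0]'

```text
time_s: 9.07
ee_pos: [443.7, -354.8, 252.2]
eef_rot: [3.141, 0.0, 2.901]
wrist_force: [0.6, 0.4, 2.0]
opening: 0.008
```

Run:
```python
from workcell import ctrl
from h import *
np.set_printoptions(precision=1,suppress=True)
o=ctrl.get_obs();print(o["ee_pos"],inv(o["ee_pos"]),o["qpos"],o["wrist_force"])
f=ctrl.grab_frame("side"); cv2.imwrite("pics/s6c.png",cv2.resize(f["color"][60:400,180:450,::-1],None,fx=1.75,fy=1.75,interpolation=cv2.INTER_CUBIC))
```

```text
[ 443.7 -354.8  252.2] [-47.9  -0.1 252.2] [-0.9  0.4  1.4  0.   1.3 -2.2] [0.6 0.4 2. ]
```

View pics/s6c.png

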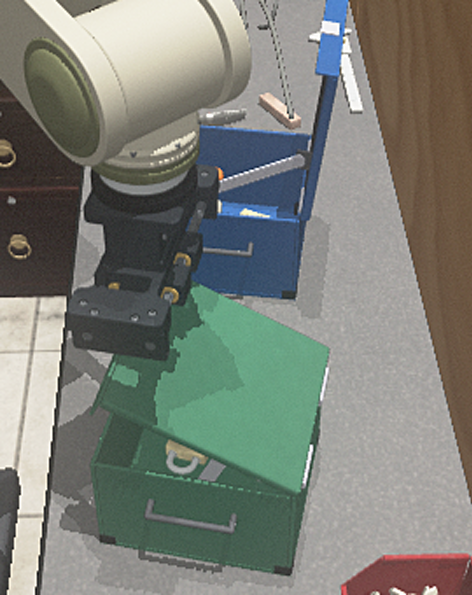

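Request:
play_rows --plan '[3,0,8,0,0,0,0,6,0,15,0,0,0,0,9,0,23,0,0,0,0,12,0,30,0,0,0,0,14,0,38,0,0,0,0,15,0,46,0,0,0,0,17,0,53,0,0,0,0,18,0,59,0,0,0,0,18,0,63,0,0,0,0,18,0,66,0,0,0,0,18,0,68,0,0,0,0,18,0,68,0,0,0,0]'

```text
time_s: 10.62
ee_pos: [426.4, -350.5, 186.3]
eef_rot: [-3.141, 0.0, 2.901]
wrist_force: [-5.5, 5.0, 15.0]
opening: 0.006
```

Request:
play_rows --plan '[0,0,2,0,0,0,0,0,0,2,0,0,0,0,0,0,-20,0,0,0,0,0,0,-70,0,0,0,0,0,0,-120,0,0,0,0,50,0,-150,0,0,0,0,50,0,-150,0,0,0,0]'

```text
time_s: 11.5
ee_pos: [376.8, -338.5, 337.3]
eef_rot: [-3.138, 0.003, 2.9]
wrist_force: [-0.1, 0.1, 0.9]
opening: 0.006
```

Run:
```python
from workcell import ctrl
from h import *
np.set_printoptions(precision=1,suppress=True)
o=ctrl.get_obs();print(o["ee_pos"],inv(o["ee_pos"]),o["wrist_force"])
F={}
for n in ["side","scene"]:
    F[n]=f=ctrl.grab_frame(n); cv2.imwrite(f"pics/{n}7.png",f["color"][:,:,::-1])
    im=cv2.cvtColor(f["color"],cv2.COLOR_RGB2HSV); m=cv2.inRange(im,(5,180,150),(20,255,255))
    nn,l,st,ce=cv2.connectedComponentsWithStats(m)
    print(n,[(st[i],ce[i]) for i in range(1,nn) if st[i,4]>20])
    im0=cv2.cvtColor(cv2.imread(f"pics/{n}0.png"),cv2.COLOR_BGR2HSV); m=cv2.inRange(im0,(5,180,150),(20,255,255))
    nn,l,st,ce=cv2.connectedComponentsWithStats(m)
    print("start",[(st[i],ce[i]) for i in range(1,nn) if st[i,4]>20])
    print("closed lid edge pred",[proj(f,T((-90,y,z))) for y in(-82,82) for z in (122,)],[proj(f,T((85,y,122))) for y in(-82,82)])
cv2.imwrite("pics/s7c.png",cv2.resize(F["side"]["color"][60:400,180:450,::-1],None,fx=1.75,fy=1.75,interpolation=cv2.INTER_CUBIC))
```

```text
[ 376.8 -338.5  337.3] [-116.8   -0.3  337.3] [-0.1  0.1  0.9]
side []
start []
closed lid edge pred [array([226.1, 321.6]), array([257.2, 242.1])] [array([349.4, 341.6]), array([366.1, 257.9])]
scene [(array([242, 202,  13,  12,  76], dtype=int32), array([246.7, 207.5]))]
start [(array([242, 202,  13,  12,  99], dtype=int32), array([247.2, 207.1])), (array([399, 288,  20,  20, 185], dtype=int32), array([407.5, 297. ]))]
closed lid edge pred [array([376.1, 341.7]), array([302.2, 277.5])] [array([475.4, 292.4]), array([395.7, 240.9])]
```

View pics/s7c.png

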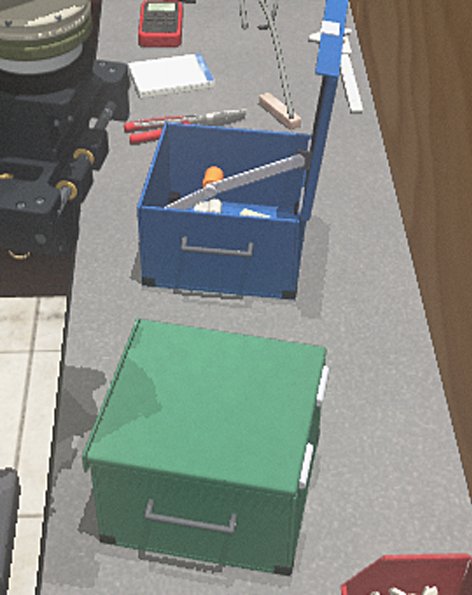

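View pics/scene7.png

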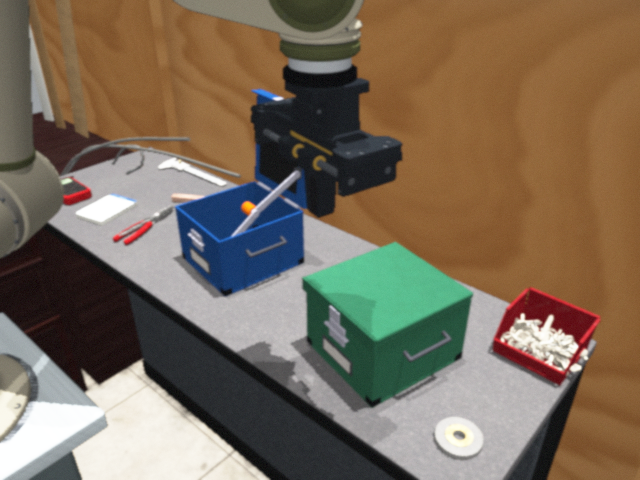

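The green lid lies flat: its front corners sit at about (231,322) and (259,243) in the side view, against (226,322) and (257,242) predicted for a shut lid. The blue roll is unchanged at about (247,207) in the scene view, and the arm is clear.

Run:
```python
from workcell import ctrl
print(ctrl.finish_job())
```

```text
the job is handed in; nothing more can be done
None
```

I pressed the green chest's thumb roll until the stay broke, then closed its lid and handed the job in at about 11.6 s of the 42 s allowed. No verdict was reported.

- **Stay:** after the press, triangulation put the roll at about z = 100 mm in the chest frame, below the 118 mm limit. The lid was then only about 0.17 rad forward.
- **Lid:** I pushed its rear face down with the closed fingertips at about 0.4 rad/s. At the end the tips met firm resistance (15 N) at about z = 122 mm, the height of the shut lid's top. The last side view shows the lid flat, with its front corners within about 5 pixels of where they should be when shut.
- **Blue chest:** its lid is up and its stay looks locked. Its roll stayed within 1 pixel in the scene view; the side-view colour check found no roll in any picture, so only the scene view measured it.
- **Robot:** it ended about 150 mm above the closed lid with about 1 N on the wrist, so it was touching nothing.

The measurements disagreed only slightly: the two cameras differed by up to about 7 mm on the chest's corners and 2 mm on the roll.

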